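# Rinse the used cups in the free tub

### The job

Stand all the used steel cups upright in the rinse tub that is empty, then turn the diverter knob past its click so that its pointer turns to that tub's side (never to the other tub's), and after that squeeze the orange trigger of the spray valve right in for about a second and let it go. Then turn the knob back to its middle click and stand all the steel cups upright in the blue draining tray. Do not squeeze the trigger before the knob is set, and leave the bowl stack, the yellow mug and the other things where they are.

Things in the scene. Friction and masses are not known exactly. Their poses are not given: they have to be found in the camera images.
- cup0_c (a point): steel drinking cup, upright, 58 mm across and 70 mm tall, straight sides, 0.11 kg, empty; this point is its centre, 35 mm above its foot, z along its axis. There are two or three of the four cups, the others are absent (None). Cups start on the black mat.
- cup1_c (a point): steel drinking cup, upright, 58 mm across and 70 mm tall, straight sides, 0.11 kg, empty; this point is its centre, 35 mm above its foot, z along its axis. There are two or three of the four cups, the others are absent (None). Cups start on the black mat.
- cup2_c (a point): steel drinking cup, upright, 58 mm across and 70 mm tall, straight sides, 0.11 kg, empty; this point is its centre, 35 mm above its foot, z along its axis. There are two or three of the four cups, the others are absent (None). Cups start on the black mat.
- cup3_c (a point): steel drinking cup, upright, 58 mm across and 70 mm tall, straight sides, 0.11 kg, empty; this point is its centre, 35 mm above its foot, z along its axis. There are two or three of the four cups, the others are absent (None). Cups start on the black mat.
- tub_a: one of two identical fixed red plastic rinse tubs, one left and one right of the middle (they swap from start to start): 140 (x) x 280 (y) x 40 mm high outside, walls and floor 5 mm thick, brass nozzle stub on its far wall; origin under its centre on the table, long side along its y. The bowl stack stands in one tub; the other is empty and is the one to use.
- tub_b: one of two identical fixed red plastic rinse tubs, one left and one right of the middle (they swap from start to start): 140 (x) x 280 (y) x 40 mm high outside, walls and floor 5 mm thick, brass nozzle stub on its far wall; origin under its centre on the table, long side along its y. The bowl stack stands in one tub; the other is empty and is the one to use.
- tray: fixed blue plastic draining tray, open, 140 (x) x 320 (y) x 22 mm high outside, walls and floor 5 mm thick, flat white stripes on its floor; origin under its centre on the table. It lies on the side of the table that the mat does not (they swap).
- mat: fixed black rubber mat 130 (x) x 360 (y) x 4 mm on which the used cups and the yellow mug stand in a loose row along its y; origin under its centre on the table
- diverter_base: fixed brass diverter valve: square foot 76 x 76 x 12 mm, round body 68 mm across, up to 50 mm high, two side outlets along its y; origin under its centre on the table, on the knob's axis; its x points away from the robot and y to the left, give or take a small yaw
- diverter_grip (a point): centre of the diverter's black bar knob: bar 50 mm long (along its x, the pointer end, marked yellow, at +x), 14 mm wide (y), from 1 to 33 mm above the brass body (51 to 83 mm above the table); this point is on the turning axis, 67 mm above the table; its yaw turns with the knob
- diverter (a joint): angle of the diverter knob in rad: 0 = off, pointer straight ahead (+x of diverter_base); positive = anticlockwise from above, pointer to the left (+y); negative = clockwise, to the right. Sprung detents at -1.05, 0 and +1.05 pull it in; the click-over points are at about -0.52 and +0.52; end stops at -1.2 and 1.2. It springs into the nearest click when let go and takes up to about 0.2 N m.
- valve: fixed squeeze valve: foot 85 x 60 x 14 mm, origin under its centre on the table; upright grey grip bar 30 mm wide (y), from x = 7 to 29 mm, top 115 mm above the table. Orange trigger on its -x side (roughly the robot's): 8 mm thick, 24 mm wide (y), hinged at x = -20 mm, 30 mm up, reaching to 112 mm; released it is upright, outer face at x = -24 mm (53 mm over trigger and grip)
- valve_grip (a point): point on the middle of the fixed grip bar of the squeeze valve, 95 mm above the table; x, y axes as valve. A short black hose stub leaves the valve's back near the foot.
- trigger (a joint): angle of the sprung trigger in rad: 0 = released, 0.26 = squeezed right in to its stop (its top leaning towards the grip); springs back by itself; about 4 N at first to 10 N right in, pressed 50 mm above its hinge (there it moves 13 mm, leaving 40 mm over trigger and grip)
- bowls_c (a point): stack of three nested steel bowls soaking in one of the tubs, 108 mm across, 75 mm tall, 0.9 kg; this point is its centre, 37 mm above its foot. Bystander: stays.
- mug_c (a point): yellow plastic mug, 54 mm across, 60 mm tall, with a small handle, on the mat among the cups; centre, 30 mm above its foot. Bystander: stays.
- dish: white sauce dish 60 mm across, 18 mm high, between valve and diverter; origin under its centre. Bystander.
- soap: green soap bottle, 60 mm across, 170 mm tall, towards the far edge of the table; origin under its centre. Bystander.
- jar: amber jar with a red lid, 70 mm across, 100 mm tall, towards the far edge; origin under its centre. Bystander.
- brush: brush lying towards the far edge of the table. Bystander.
- ladle: steel spoon lying towards the far edge of the table. Bystander.
Things that resemble listed ones, but are neither listed nor needed, are in the scene too. Leave any purple look-alike of the part that bears cup0_c alone.

How it is judged:
By the outcome, as a careful person would: the job done as asked, in the order asked, and still so for the second after the job is handed in, with the robot touching nothing.
Of cup0, cup1, cup2, cup3 only 2 to 3 are there at a start; the rules pass over those that are not, and their reading is None.
At some moment in a run one of cup0, cup1, cup2, cup3 may be knocked a few centimetres aside while the robot is not near it.
It also fails if it takes over 210 s, if anything falls off the work surface, if the arm or the gripper's body presses on something with over 40 N, if the wrist force passes 120 N, or if a joint passes its speed limit or range.

### The arm

A 6-joint arm with a two-finger parallel gripper is mounted at the origin on the work surface. World frame = base frame: x ahead of the robot, y to its left, z up, the work surface at z = 0. Lengths are in m, angles in rad, forces in N, time in s.
With the tool pointing down it reaches from about 0.3 to 0.75 m from the base axis. Payload 8.5 kg.
Tool frame: the origin (TCP) lies midway between the tips of the shut fingers; the grasp point (between the pads) lies 19 mm behind it; z points along the fingers, y is the direction in which the jaws open and shut (so a half turn about z gives the same grasp; the last joint's range is limited). The gripper opens to 85 mm and grips with 20 to 120 N. Pads are 22 mm wide; open, the fingers measure 114 mm over their backs; the gripper's body (76 mm by 85 mm) begins 54 mm behind the grasp point. The pads swing forward as they close: fully open they stand 13 mm farther back than shut.
Start: joints at [0.991, 0.381, 1.297, -0, 1.464, -0.215], TCP at [0.196, 0.514, 0.231] pointing down, gripper open.
Joint ranges: [-3.11, 3.11], [-0.89, 2.33], [0.22, 2.48], [-1.42, 4.56], [0.17, 2.85], [-2.88, 2.88]. Speed limits (rad/s): [2.39, 2.39, 3.14, 3.14, 3.14, 3.14].

### API

Orientations are given as a rotation vector (axis times angle).
In Python, from cell import env gives the robot as it stands.
- The arm moves only by the tool move_arm, never from a script. Its argument "increments" is one flat list of numbers, 7 for each row, row after row: the shift along the world's x, y, z scaled (see below), then the turn, a rotation vector about the world's x, y, z scaled (see below), then the opening, from -1 (shut) to 1 (fully open), so that 0 is half open. In form: [tx, ty, tz, ax, ay, az, grip, tx, ty, tz, ax, ay, az, grip, ...]. A call has 1 to 10 rows; each row shifts and turns the commanded pose from where the row before left it; what a row does not reach is not made up. The controller multiplies each number of a shift by 200 mm and each number of a turn by 45 degrees. A row lasts 1/8 s, in which the tool goes at most 62.5 mm and 10.7 degrees, less where a joint would pass 70% of its speed; a pose out of reach is approached as far as the arm can. A call with a number of a shift or a turn outside -1 to 1 is refused whole. A call with a gripper value outside its range is refused whole. The fingers move at their own pace and stop on an object; "force" is the grip in N (left out, the last holds). Time passes only in rows, so rows that do not move let the fingers close. It gives the time, the measured TCP pose, the force and the opening at its end, in the units of the state.
- env.state(): the state, without advancing time (a new reading comes with each control period).
- env.capture(name): name is "side" or "top" or "wrist"; returns the picture (420x560x3 uint8, blue, green, red); there is no depth.
- env.calibration(name): a dict with "camera_matrix" (3x3 intrinsics, pixels), "R" (3x3) and "t" (3): a world point X has camera coordinates R X + t. Camera axes: x right, y down, z forward; pixel columns grow to the right and rows downward; lengths in m; the calibration is good to about 2 mm. A picture is of the moment at which its call begins: read the wrist's pose just before it. calibration takes no time and is no camera call; for the wrist camera it gives the pose at the moment of the call.
- env.hand_in(): hands the job in, once; it reports no verdict.
The state is a dict: "time_s": time; "joint_pos": joint angles; "joint_velocities": joint speeds; "tau": joint torques, N m; "position": TCP position; "tcp_rot": TCP orientation; "contact_force": force on the tool from outside, world axes, zero at the start; "wrist_torque": the same for the moment, N m; "gripper_width": opening from 0.0 (shut) to 1.0 (fully open).
Only numpy, scipy, OpenCV 4.12 (cv2) and the standard library are available. Lean on these libraries where they do the work, as an engineer would, in place of code of your own. Each camera call takes 0.05 s, during which the arm holds its last target.

## Working session

There is one attempt and no reset: what is moved stays moved. The work goes in short steps, Python scripts to look and compute and a tool call to move; the robot and the scene stay as the last step left them, time stands still between calls to the robot, and variables do not carry over. Pictures are saved under pics/ and viewed, and the job is handed in when it is done.

Besides the shell and the picture viewer there is one more tool, called after "Request:" by a JSON object that holds its "api" and its "payload", one argument or row to a line. move_arm: Moves the arm, as the interface text tells. Shifts and turns lie within -1 to 1; 1 stands for 200 mm of shift or 45 degrees of turn. Its arguments: {"type":"object","properties":{"increments":{"type":"array","items":{"type":"number"}},"force":{"type":"number"}},"required":["increments"]}

```bash
ls; mkdir -p pics
python3 - <<'E'
from cell import env
import cv2
s=env.state();print(s['time_s'],s['position'],s['tcp_rot'],s['gripper_width'])
for n in ['side','top']:
    cv2.imwrite(f'pics/{n}0.png',env.capture(n)); c=env.calibration(n);print(n,c)
E
```

```text
pics
0.0 [0.19606408 0.51355724 0.2307151 ] [-5.69735562e-01 -3.08894832e+00  2.10173755e-03] 1.0009830054687363
side {'camera_matrix': array([[390.61160006,   0.        , 276.37559193],
       [  0.        , 390.61160006, 209.79359033],
       [  0.        ,   0.        ,   1.        ]]), 'R': array([[ 0.79978675, -0.60007838,  0.01571909],
       [-0.4502214 , -0.6169654 , -0.64548771],
       [ 0.39704136,  0.50917545, -0.76360888]]), 't': array([-0.4300759 ,  0.28594267,  0.96805281])}
top {'camera_matrix': array([[388.58845052,   0.        , 278.62732597],
       [  0.        , 388.58845052, 207.44970236],
       [  0.        ,   0.        ,   1.        ]]), 'R': array([[-0.02601879, -0.99945017, -0.0205518 ],
       [-0.99154235,  0.02841692, -0.12663429],
       [ 0.12714868,  0.01708311, -0.99173655]]), 't': array([0.01631881, 0.55755433, 0.9979797 ])}
```

View pics/top0.png

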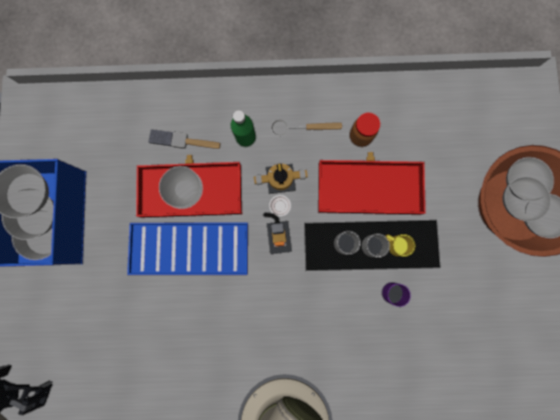

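View pics/side0.png

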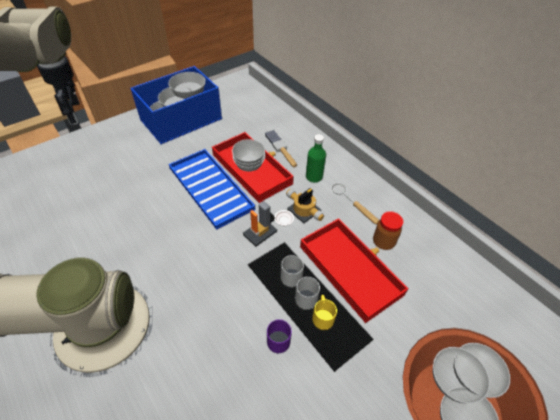

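The top view shows two steel cups on the mat at about (347,242) and (377,245). The yellow mug at (402,245) and the purple look-alike at (396,294) are not cups to move. The bowls are in the left tub at (181,188), so the right tub (371,187) is the empty one. Next I'll zoom in and measure.

```bash
cat > h.py <<'E'
import numpy as np, cv2
from cell import env
def ray(n,u,v,z,cal=None):
    c=cal or env.calibration(n); K=c['camera_matrix'];R=np.array(c['R']);t=np.array(c['t'])
    d=R.T@np.linalg.inv(K)@np.array([u,v,1.]);o=-R.T@t
    return o+d*(z-o[2])/d[2]
def proj(n,X,cal=None):
    c=cal or env.calibration(n); p=np.array(c['camera_matrix'])@(np.array(c['R'])@np.array(X)+c['t']); return p[:2]/p[2]
E
python3 - <<'E'
from h import *
im=cv2.imread('pics/top0.png')
cv2.imwrite('pics/c1.png',cv2.resize(im[215:315,300:440],None,fx=5.5,fy=5.5,interpolation=cv2.INTER_CUBIC))
cv2.imwrite('pics/c2.png',cv2.resize(im[155:260,240:330],None,fx=5.5,fy=5.5,interpolation=cv2.INTER_CUBIC))
im=cv2.imread('pics/side0.png')
cv2.imwrite('pics/c3.png',cv2.resize(im[180:290,235:335],None,fx=5.4,fy=5.4,interpolation=cv2.INTER_CUBIC))
E
```

```text
(no output)
```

View pics/c1.png

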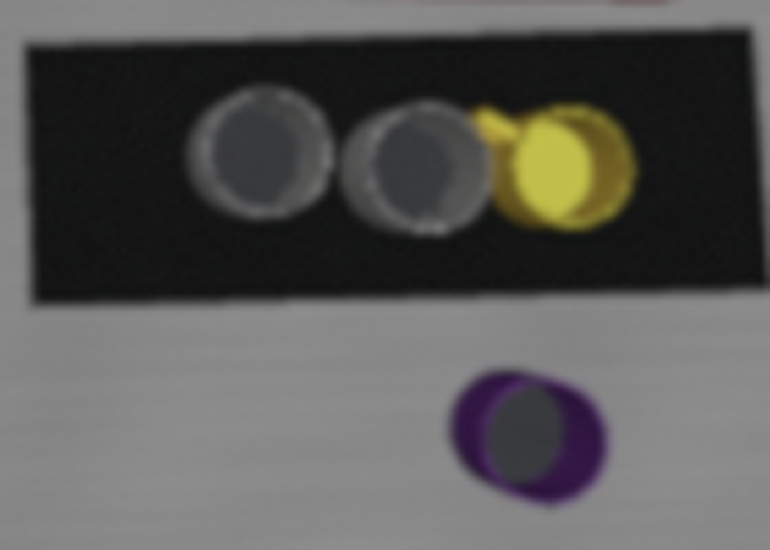

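View pics/c2.png

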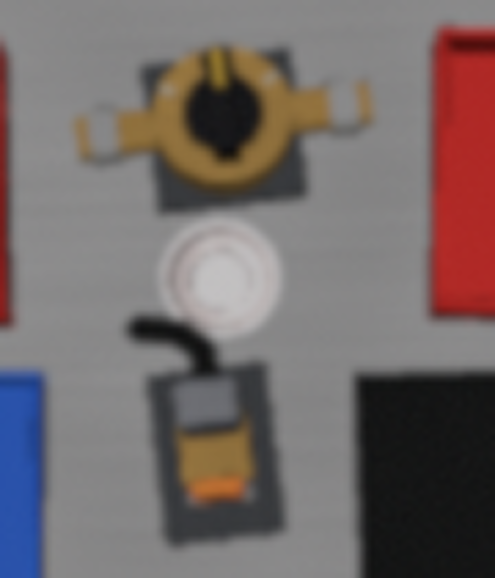

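View pics/c3.png

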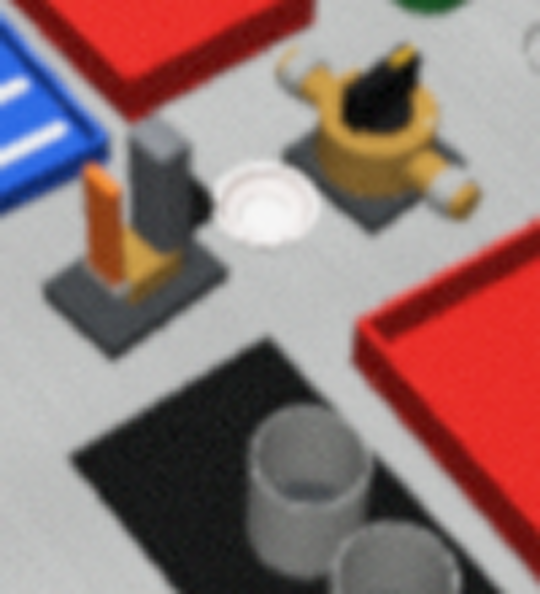

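Run:
```python
from h import *
np.set_printoptions(precision=4,suppress=True)
f=lambda cx,cy,z,ox,oy:ray('top',ox+cx/5.5,oy+cy/5.5,z)
print('cupA',f(270,152,.074,300,215),'B',f(431,167,.074,300,215),'mug',f(575,167,.064,300,215))
for nm,z,P in [('valve',.014,[(148,378),(265,362),(285,528),(168,545)]),('div',.012,[(142,70),(288,48),(306,192),(160,212)])]:
    q=np.array([f(x,y,z,240,155) for x,y in P]);print(nm,q.mean(0)); d1=(q[0]+q[1]-q[2]-q[3])/2;d2=(q[0]+q[3]-q[1]-q[2])/2
    print(np.linalg.norm(d1),np.linalg.norm(d2),'yaw',np.degrees(np.arctan2(d1[1],d1[0])),np.degrees(np.arctan2(-d2[0],d2[1])))
print('bar',f(222,45,.083,240,155),f(228,155,.083,240,155))
print('trig/grip top',f(222,488,.112,240,155),f(208,405,.115,240,155))
im=cv2.imread('pics/top0.png')
b,g,r=[im[...,i].astype(int) for i in range(3)]
for nm,m,x0,z in [('tubR',(r>110)&(g<70)&(b<70),(318,430,158,216),.04),('tubL',(r>110)&(g<70)&(b<70),(130,245,158,220),.04)]:
    mm=np.zeros_like(m);mm[x0[2]:x0[3],x0[0]:x0[1]]=m[x0[2]:x0[3],x0[0]:x0[1]]
    bx=cv2.boxPoints(cv2.minAreaRect(np.argwhere(mm)[:,::-1].astype(np.float32)))
    q=np.array([ray('top',u,v,z) for u,v in bx]);print(nm,q,q.mean(0))
m=(b>120)&(r<90);mm=np.zeros_like(m);mm[215:280,120:255]=m[215:280,120:255]
bx=cv2.boxPoints(cv2.minAreaRect(np.argwhere(mm)[:,::-1].astype(np.float32)))
q=np.array([ray('top',u,v,.02) for u,v in bx]);print('tray',q,q.mean(0))
s=env.state()
from scipy.spatial.transform import Rotation as R
print(R.from_rotvec(s['tcp_rot']).as_matrix())
```

```text
cupA [ 0.4584 -0.1749  0.074 ] B [ 0.4496 -0.2479  0.074 ] mug [ 0.448  -0.3164  0.064 ]
valve [0.4795 0.0016 0.014 ]
0.08187223538238637 0.05777959619348166 yaw 5.357319852383622 6.4605028210394355
div [ 0.6403 -0.0063  0.012 ]
0.07326841671144423 0.07366409055080053 yaw 5.516183601870526 6.603846113689403
bar [ 0.6664 -0.0072  0.083 ] [ 0.614  -0.0086  0.083 ]
trig/grip top [ 0.4589 -0.0021  0.112 ] [0.4956 0.003  0.115 ]
tubR [[ 0.542  -0.1029  0.04  ]
 [ 0.6826 -0.1109  0.04  ]
 [ 0.6688 -0.3923  0.04  ]
 [ 0.5293 -0.3797  0.04  ]] [ 0.6057 -0.2464  0.04  ]
tubL [[0.6843 0.386  0.04  ]
 [0.6856 0.1026 0.04  ]
 [0.5446 0.0997 0.04  ]
 [0.5427 0.3782 0.04  ]] [0.6143 0.2416 0.04  ]
tray [[0.5318 0.4104 0.02  ]
 [0.5228 0.0875 0.02  ]
 [0.3847 0.0897 0.02  ]
 [0.3927 0.4071 0.02  ]] [0.458  0.2487 0.02  ]
[[-0.9342  0.3567 -0.0007]
 [ 0.3567  0.9342 -0.0011]
 [ 0.0003 -0.0013 -1.    ]]
```

Request:
{"api": "move_arm", "payload": {
  "increments": [0.1,-0.265,0.02,0,0,-0.118,1,0.1,-0.265,0.02,0,0,-0.118,1,0.1,-0.265,0.02,0,0,-0.118,1,0.1,-0.265,0.02,0,0,-0.118,1,0.1,-0.265,0.02,0,0,-0.118,1,0.1,-0.265,0,0,0,-0.118,1,0.1,-0.265,0,0,0,-0.118,1,0.1,-0.265,0,0,0,-0.118,1,0.1,-0.265,0,0,0,-0.118,1,0.1,-0.265,0,0,0,-0.118,1],
  "force": 30
}}

```text
time_s: 1.35
position: [0.3964, -0.0181, 0.2513]
tcp_rot: [-1.895, -2.506, -0.0]
contact_force: [1.0, 1.5, 0.5]
gripper_width: 1.001
```

Request:
{"api": "move_arm", "payload": {
  "increments": [0.1,-0.265,0,0,0,-0.118,1,0.1,-0.265,0,0,0,-0.118,1,0.1,-0.265,0,0,0,-0.118,1,0,0,0,0,0,0,1,0,0,0,0,0,0,1]
}}

```text
time_s: 1.98
position: [0.4558, -0.1747, 0.251]
tcp_rot: [-2.219, -2.222, 0.0]
contact_force: [-0.7, 0.4, 0.4]
gripper_width: 1.002
```

Run:
```python
from h import *
s=env.state();print(s['time_s'],s['position'],s['tcp_rot'],s['joint_pos'])
c=env.calibration('wrist');print(c)
cv2.imwrite('pics/w1.png',env.capture('wrist'));
im=env.capture('top');cv2.imwrite('pics/top1.png',im)
```

```text
1.975 [ 0.45584052 -0.1747306   0.25095708] [-2.21882920e+00 -2.22218822e+00  6.24725580e-05] [-6.09220183e-01  2.57609250e-01  1.42357874e+00  1.92024149e-04
  1.46170960e+00 -6.10753936e-01]
{'camera_matrix': array([[368.28645744,   0.        , 279.32104624],
       [  0.        , 368.28645744, 213.44887272],
       [  0.        ,   0.        ,   1.        ]]), 'R': array([[ 9.99998125e-01,  1.76479843e-03, -7.97512891e-04],
       [ 1.91204206e-03, -9.65114387e-01,  2.61821627e-01],
       [-3.07628770e-04, -2.61822660e-01, -9.65115951e-01]]), 't': array([-0.45452568, -0.20901005,  0.35107776])}
```

View pics/w1.png

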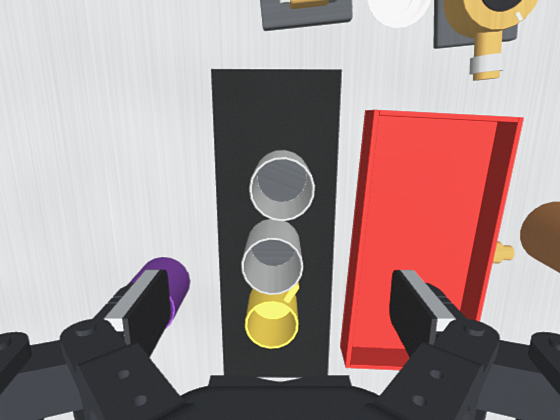

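View pics/top1.png

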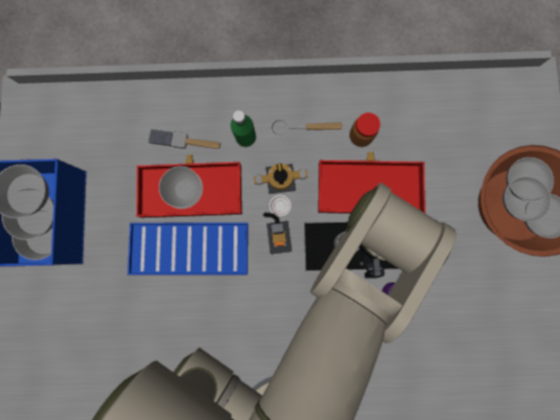

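The wrist view shows cup A's rim centred at (282,189), cup B's at (272,266) and the yellow mug at (272,325). The purple look-alike is at (160,285).

Run:
```python
from h import *
np.set_printoptions(precision=4,suppress=True)
for n,u,v,z in [('A',282,189,.074),('B',272.5,265.5,.074),('mug',272,325,.064)]: print(n,ray('wrist',u,v,z))
for u,v in [(368,110),(522,118),(342,367),(484,367)]: print('tub',ray('wrist',u,v,.04))
```

```text
A [ 0.4574 -0.1728  0.074 ]
B [ 0.4489 -0.2457  0.074 ]
mug [ 0.4481 -0.3148  0.064 ]
tub [ 0.5369 -0.1051  0.04  ]
tub [ 0.6805 -0.1119  0.04  ]
tub [ 0.526  -0.3829  0.04  ]
tub [ 0.6854 -0.3824  0.04  ]
```

Request:
{"api": "move_arm", "payload": {
  "increments": [0.009,0.005,-0.264,0,0,0,1,0,0,-0.264,0,0,0,1,0,0,-0.264,0,0,0,1,0,0,-0.264,0,0,0,1,0,0,0,0,0,0,1,0,0,0,0,0,0,-1,0,0,0,0,0,0,-1,0,0,0,0,0,0,-1,0,0,0,0,0,0,-1],
  "force": 30
}}

```text
time_s: 3.2
position: [0.459, -0.1746, 0.0425]
tcp_rot: [2.217, 2.22, 0.001]
contact_force: [-0.7, 1.3, 6.8]
gripper_width: 0.642
```

Request:
{"api": "move_arm", "payload": {
  "increments": [0,0,0,0,0,0,-1,0,0,0.25,0,0,0,-1,0,0,0.3,0,0,0,-1,0,0,0.1,0,0,0,-1,0,0,0,0,0,0,-1]
}}

```text
time_s: 3.82
position: [0.4585, -0.1745, 0.1727]
tcp_rot: [2.216, 2.219, 0.002]
contact_force: [-1.0, 0.2, -1.1]
gripper_width: 0.645
```

Run:
```python
from h import *
s=env.state();print(s['time_s'],s['position'],s['contact_force'],s['gripper_width'])
cv2.imwrite('pics/w2.png',env.capture('wrist'));
```

```text
3.825 [ 0.4585454  -0.17445079  0.17266115] [-1.04505265  0.21250862 -1.05574709] 0.6453194497362639
```

View pics/w2.png

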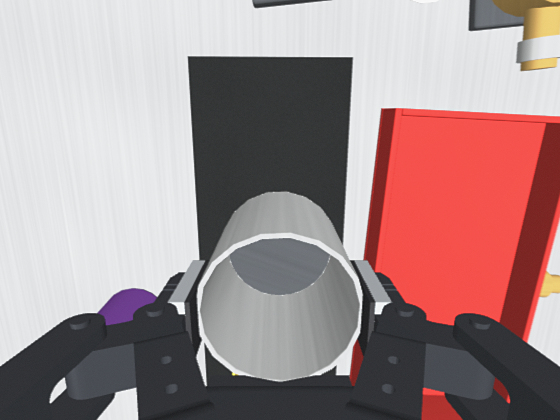

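Request:
{"api": "move_arm", "payload": {
  "increments": [0.244,-0.026,0,0,0,0,-1,0.244,-0.026,0,0,0,0,-1,0.244,-0.026,0,0,0,0,-1,0,0,0,0,0,0,-1,0,0,-0.21,0,0,0,-1,0,0,-0.21,0,0,0,-1,0,0,-0.21,0,0,0,-1,0,0,0,0,0,0,-1,0,0,0,0,0,0,-1]
}}

```text
time_s: 5.0
position: [0.6037, -0.1897, 0.0439]
tcp_rot: [-2.219, -2.222, 0.001]
contact_force: [-0.2, 0.4, 0.3]
gripper_width: 0.646
```

Request:
{"api": "move_arm", "payload": {
  "increments": [0,0,-0.005,0,0,0,-1,0,0,0,0,0,0,-1,0,0,0,0,0,0,0.6,0,0,0,0,0,0,1,0,0,0,0,0,0,1,0,0,0.25,0,0,0,1,0,0,0.25,0,0,0,1,-0.2,0,0.3,0,0,0,1,-0.2,0,0.2,0,0,0,1,0,0,0,0,0,0,1]
}}

```text
time_s: 6.25
position: [0.529, -0.1902, 0.239]
tcp_rot: [2.217, 2.217, 0.002]
contact_force: [-0.1, 0.3, -1.1]
gripper_width: 0.999
```

Run:
```python
from h import *
s=env.state();print(s['time_s'],s['position'],s['contact_force'],s['gripper_width'])
cv2.imwrite('pics/w3.png',env.capture('wrist'));
```

```text
6.25 [ 0.52901513 -0.19020875  0.23896681] [-0.06678593  0.28009314 -1.0842067 ] 0.9986062606476129
```

View pics/w3.png

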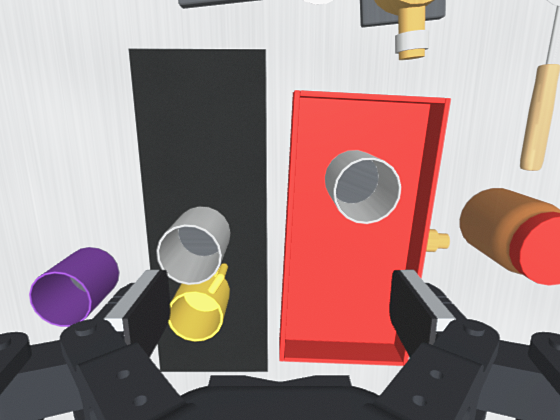

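Cup A stands upright in the right tub, with its rim at (367,190). Cup B's rim is at (190,253) and the mug is untouched.

Run:
```python
from h import *
np.set_printoptions(precision=4,suppress=True)
for n,u,v,z in [('A',367,190,.075),('B',190,253,.074),('mug',196,315,.064)]: print(n,ray('wrist',u,v,z))
```

```text
A [ 0.6028 -0.1866  0.075 ]
B [ 0.4503 -0.2436  0.074 ]
mug [ 0.4494 -0.3109  0.064 ]
```

Request:
{"api": "move_arm", "payload": {
  "increments": [-0.2,-0.138,0,0,0,0,1,-0.195,-0.138,0,0,0,0,1,0,0,-0.2,0,0,0,1,0,0,-0.2,0,0,0,1,0,0,-0.2,0,0,0,1,0,0,0,0,0,0,1]
}}

```text
time_s: 7.05
position: [0.4498, -0.2439, 0.112]
tcp_rot: [-2.214, -2.217, 0.001]
contact_force: [0.1, 0.3, -0.0]
gripper_width: 1.006
```

Run:
```python
from h import *
s=env.state();print(s['time_s'],s['position'],s['contact_force'],s['gripper_width'])
cv2.imwrite('pics/w4.png',env.capture('wrist'));
```

```text
7.05 [ 0.44983312 -0.24389907  0.11196603] [ 0.14634     0.31080041 -0.00084988] 1.0057539502283355
```

View pics/w4.png

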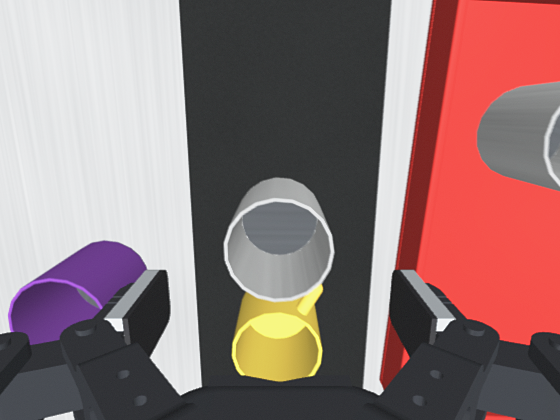

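Request:
{"api": "move_arm", "payload": {
  "increments": [0,0,-0.18,0,0,0,1,0,0,-0.18,0,0,0,1,0,0,0,0,0,0,1,0,0,0,0,0,0,-1,0,0,0,0,0,0,-1,0,0,0,0,0,0,-1,0,0,0,0,0,0,-1,0,0,0,0,0,0,-1]
}}

```text
time_s: 8.1
position: [0.4514, -0.2456, 0.0451]
tcp_rot: [2.218, 2.221, -0.0]
contact_force: [-2.4, 0.7, 6.9]
gripper_width: 0.646
```

Request:
{"api": "move_arm", "payload": {
  "increments": [0,0,0.25,0,0,0,-1,0,0,0.25,0,0,0,-1,0,0,0.15,0,0,0,-1,0,0,0,0,0,0,-1,0.195,-0.068,0,0,0,0,-1,0.195,-0.068,0,0,0,0,-1,0.195,-0.068,0,0,0,0,-1,0.195,-0.068,0,0,0,0,-1,0,0,0,0,0,0,-1]
}}

```text
time_s: 9.22
position: [0.6079, -0.2996, 0.1706]
tcp_rot: [-2.218, -2.222, 0.0]
contact_force: [-0.5, 0.6, -1.7]
gripper_width: 0.644
```

Run:
```python
from h import *
s=env.state();print(s['time_s'],s['position'],s['contact_force'],s['gripper_width'])
cv2.imwrite('pics/w5.png',env.capture('wrist'));
```

```text
9.225 [ 0.60793438 -0.29957789  0.17063658] [-0.53815886  0.55260032 -1.73849744] 0.6436228579050978
```

View pics/w5.png

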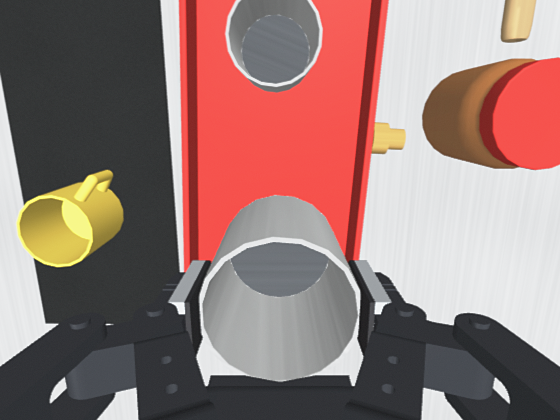

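Request:
{"api": "move_arm", "payload": {
  "increments": [0,0,-0.21,0,0,0,-1,0,0,-0.21,0,0,0,-1,0,0,-0.2,0,0,0,-1,0,0,0,0,0,0,-1]
}}

```text
time_s: 9.78
position: [0.605, -0.2985, 0.0469]
tcp_rot: [-2.217, -2.219, 0.001]
contact_force: [0.4, -0.5, -1.6]
gripper_width: 0.645
```

Request:
{"api": "move_arm", "payload": {
  "increments": [0,0,-0.012,0,0,0,-1,0,0,0,0,0,0,-1]
}}

```text
time_s: 10.02
position: [0.6066, -0.2995, 0.0475]
tcp_rot: [2.22, 2.222, 0.0]
contact_force: [0.3, -0.0, -1.2]
gripper_width: 0.645
```

Request:
{"api": "move_arm", "payload": {
  "increments": [0,0,-0.01,0,0,0,-1,0,0,0,0,0,0,-1]
}}

```text
time_s: 10.28
position: [0.6067, -0.2994, 0.0448]
tcp_rot: [2.22, 2.223, -0.0]
contact_force: [-0.1, 0.4, -0.8]
gripper_width: 0.646
```

Request:
{"api": "move_arm", "payload": {
  "increments": [0,0,-0.007,0,0,0,-1,0,0,0,0,0,0,0.6,0,0,0,0,0,0,1,0,0,0,0,0,0,1,0,0,0.25,0,0,0,1,0,0,0.25,0,0,0,1,0,0,0.3,0,0,0,1,0,0.1,0.2,0,0,0.2,1,0,0.17,0,0,0,0.2,1,0,0.17,0,0,0,0.2,1]
}}

```text
time_s: 11.52
position: [0.6066, -0.2105, 0.2438]
tcp_rot: [1.633, 2.683, 0.0]
contact_force: [0.2, 0.6, 0.1]
gripper_width: 1.002
```

Request:
{"api": "move_arm", "payload": {
  "increments": [0,0.17,0,0,0,0.2,1,0,0.17,0,0,0,0.2,1,0,0.17,0,0,0,0.2,1,0,0.17,0,0,0,0.2,1,0,0.17,0,0,0,0.2,1,0,0.17,0,0,0,0.2,1,0,0,0,0,0,0.2,1,0,0,0,0,0,0.133,1,0,0,0,0,0,0,1]
}}

```text
time_s: 12.65
position: [0.6067, -0.0073, 0.2434]
tcp_rot: [-0.165, 3.137, -0.0]
contact_force: [-0.8, -0.1, 0.0]
gripper_width: 1.002
```

Run:
```python
from h import *
s=env.state();print(s['time_s'],s['position'],s['tcp_rot'],s['joint_pos'])
cv2.imwrite('pics/w6.png',env.capture('wrist'));
cv2.imwrite('pics/top6.png',env.capture('top'));
```

```text
12.65 [ 0.60670764 -0.00730296  0.2433637 ] [-1.64632284e-01  3.13723409e+00 -4.39770358e-05] [-2.06914899e-01  4.74961990e-01  1.10692662e+00 -1.63325066e-05
  1.55965642e+00 -1.88256864e+00]
```

View pics/w6.png

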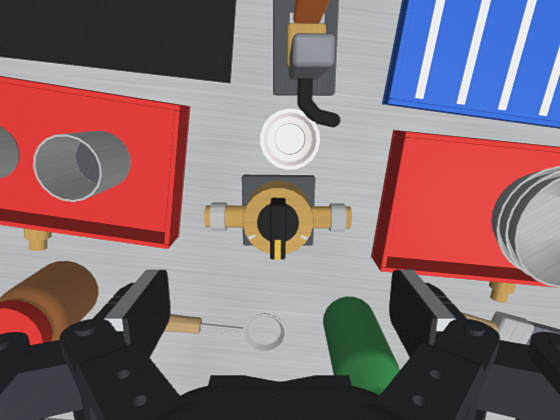

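View pics/top6.png

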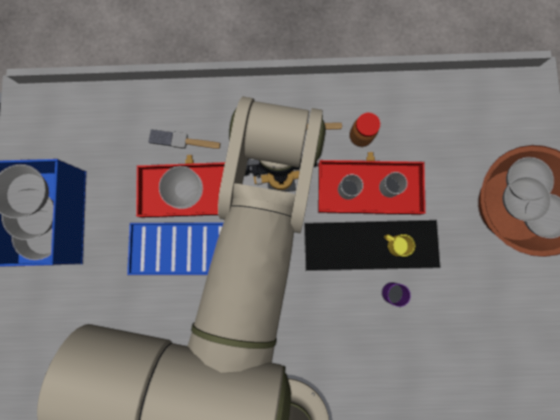

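Run:
```python
from h import *
np.set_printoptions(precision=4,suppress=True)
for n,u,v,z in [('bar yellow end',278,259,.083),('bar near',278,199,.083),('disk mid',278,221,.05),('dish',290,139,.018),('yel L',274,240,.083),('valve foot tl',274,94,.014),('valve foot tr',334,94,.014),('grip',313,49,.115),('cup',68,167,.075)]: print(n,ray('wrist',u,v,z))
print('soap',ray('top',239,117,.17),ray('top',245,140,0.01),'jar',ray('top',367,124,.1))
```

```text
bar yellow end [ 0.6633 -0.0032  0.083 ]
bar near [ 0.6094 -0.0087  0.083 ]
disk mid [ 0.6383 -0.0059  0.05  ]
dish [ 0.5631 -0.0019  0.018 ]
yel L [ 0.6461 -0.0085  0.083 ]
valve foot tl [ 0.5228 -0.0217  0.014 ]
valve foot tr [0.5168 0.0356 0.014 ]
grip [0.4957 0.0035 0.115 ]
cup [ 0.602  -0.1879  0.075 ]
soap [0.7609 0.0877 0.17  ] [0.7536 0.0905 0.01  ] jar [ 0.7576 -0.231   0.1   ]
```

Request:
{"api": "move_arm", "payload": {
  "increments": [0.08,0,-0.2,0,0,0,1,0.08,0.005,-0.25,0,0,0,1,0,0,-0.25,0,0,0,1,0,0,-0.23,0,0,0,1,0,0,0,0,0,0,0,0,0,0,0,0,0,-0.4,0,0,0,0,0,0,-1,0,0,0,0,0,0,-1,0,0,0,0,0,0,-1,0,0,0,0,0,0,-1],
  "force": 40
}}

```text
time_s: 14.0
position: [0.6393, -0.0057, 0.0592]
tcp_rot: [-0.166, 3.135, 0.001]
contact_force: [-1.3, 3.9, 6.4]
gripper_width: 0.159
```

Run:
```python
from h import *
s=env.state();print(s['time_s'],s['position'],s['contact_force'],s['wrist_torque'],s['gripper_width'])
cv2.imwrite('pics/w7.png',env.capture('wrist'));
```

```text
14.0 [ 0.63925373 -0.00565283  0.05918369] [-1.32900138  3.92213908  6.39358159] [ 0.5902759   0.20266983 -0.05021169] 0.15921073951941334
```

View pics/w7.png

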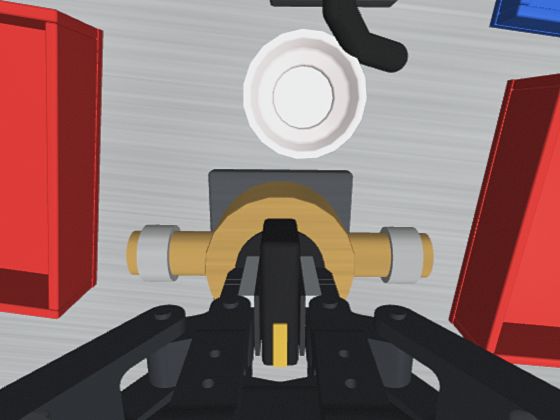

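Request:
{"api": "move_arm", "payload": {
  "increments": [0,0,0,0,0,-0.2,-1,0,0,0,0,0,-0.2,-1,0,0,0,0,0,-0.2,-1,0,0,0,0,0,-0.2,-1,0,0,0,0,0,-0.2,-1,0,0,0,0,0,-0.2,-1,0,0,0,0,0,-0.19,-1,0,0,0,0,0,0,-1]
}}

```text
time_s: 15.05
position: [0.6396, -0.0047, 0.0592]
tcp_rot: [1.487, 2.765, 0.006]
contact_force: [1.1, 8.2, 6.1]
gripper_width: 0.155
```

Run:
```python
from h import *
s=env.state();print(s['time_s'],s['position'],s['contact_force'],s['wrist_torque'],s['gripper_width'],s['joint_pos'])
cv2.imwrite('pics/w8.png',env.capture('wrist'));
```

```text
15.05 [ 0.63963644 -0.00470655  0.05920524] [1.08492894 8.23605846 6.07750923] [1.20607247 0.00614236 0.01073474] 0.1545447721927145 [-0.19321688  0.68980468  1.26771586  0.00294747  1.18101245 -0.77805268]
```

View pics/w8.png

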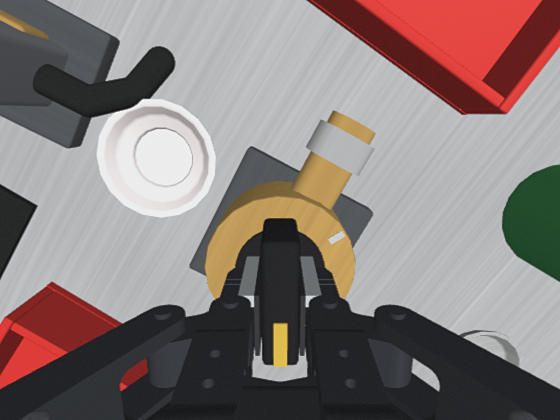

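Request:
{"api": "move_arm", "payload": {
  "increments": [0,0,0,0,0,0,0,0,0,0,0,0,0,0.5,0,0,0,0,0,0,1,0,0,0.2,0,0,0,1,0,0,0.25,0,0,0,1,-0.1,0,0.25,0,0,-0.153,1,-0.2,0.01,0.2,0,0,-0.153,1,-0.2,0.01,0.0,0,0,-0.153,1,-0.2,0.01,0,0,0,-0.153,1,0,0,0,0,0,0,1]
}}

```text
time_s: 16.35
position: [0.4969, -0.0002, 0.238]
tcp_rot: [2.104, 2.333, -0.0]
contact_force: [0.5, -0.4, 0.2]
gripper_width: 0.999
```

Run:
```python
from h import *
s=env.state();print(s['time_s'],s['position'],s['tcp_rot'],s['gripper_width'],s['joint_pos'])
cv2.imwrite('pics/w9.png',env.capture('wrist'));
```

```text
16.35 [ 4.96850767e-01 -2.14981930e-04  2.37995687e-01] [ 2.10400185e+00  2.33271657e+00 -6.45350142e-05] 0.9985914432425897 [-2.39115731e-01  2.82108288e-01  1.42727448e+00 -1.29148086e-04
  1.43205935e+00 -3.42107547e-01]
```

View pics/w9.png

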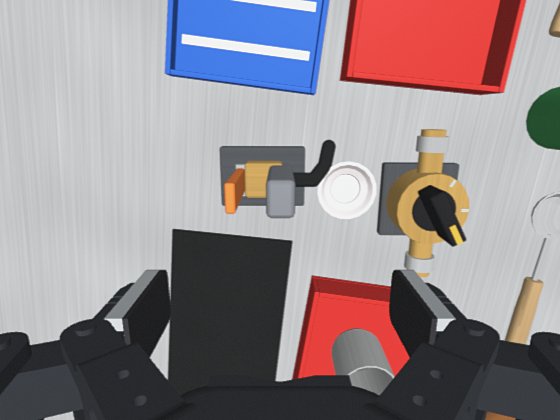

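Run:
```python
from h import *
np.set_printoptions(precision=4,suppress=True)
for n,u,v,z in [('grip',281,198,.115),('trig',231,202,.112),('foot',221,147,.014),('foot2',304,147,.014),('knob tip',459,242,.083),('knob tail',425,190,.083)]: print(n,ray('wrist',u,v,z))
```

```text
grip [0.4983 0.005  0.115 ]
trig [ 0.4615 -0.0026  0.112 ]
foot [0.4373 0.0271 0.014 ]
foot2 [0.5183 0.0356 0.014 ]
knob tip [ 0.6546 -0.0247  0.083 ]
knob tail [0.6163 0.0168 0.083 ]
```

Request:
{"api": "move_arm", "payload": {
  "increments": [-0.047,0.016,-0.2,0,0,0,1,0,0,-0.25,0,0,0,1,0,0,-0.23,0,0,0,1,0,0,-0.2,0,0,0,1,0,0,0,0,0,0,1],
  "force": 40
}}

```text
time_s: 17.02
position: [0.489, 0.0028, 0.0592]
tcp_rot: [-2.099, -2.331, 0.004]
contact_force: [0.8, -0.5, 0.9]
gripper_width: 1.004
```

Run:
```python
from h import *
s=env.state();print(s['time_s'],s['position'],s['contact_force'],s['gripper_width'])
cv2.imwrite('pics/w10.png',env.capture('wrist'));
```

```text
17.025 [0.4889771  0.00280795 0.05917704] [ 0.8302223  -0.54060579  0.94423498] 1.0035442558075378
```

View pics/w10.png

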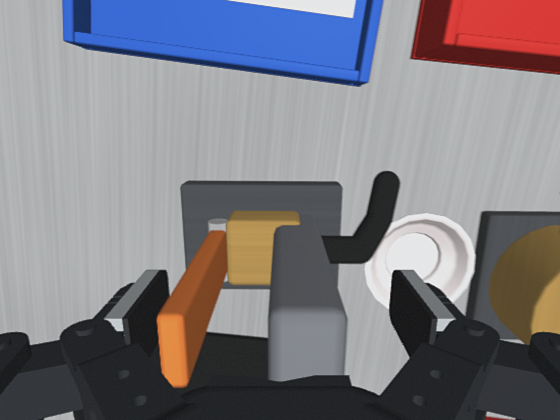

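Request:
{"api": "move_arm", "payload": {
  "increments": [0,0,0,0,0,0,0,0,0,0,0,0,0,-1,0,0,0,0,0,0,-1,0,0,0,0,0,0,-1]
}}

```text
time_s: 17.58
position: [0.4866, 0.0027, 0.0633]
tcp_rot: [-2.099, -2.333, 0.007]
contact_force: [-13.1, -1.9, 20.8]
gripper_width: 0.482
```

Run:
```python
from h import *
s=env.state();print(s['time_s'],s['position'],s['contact_force'],s['gripper_width'])
cv2.imwrite('pics/w11.png',env.capture('wrist'));
```

```text
17.575 [0.48664186 0.00270175 0.06325388] [-13.10449495  -1.85863813  20.84093134] 0.4821770196140273
```

View pics/w11.png

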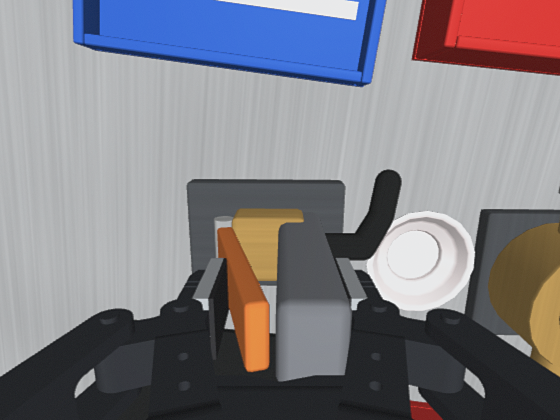

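Request:
{"api": "move_arm", "payload": {
  "increments": [0,0,0,0,0,0,-1],
  "force": 60
}}

```text
time_s: 17.75
position: [0.4869, 0.0027, 0.0634]
tcp_rot: [-2.099, -2.333, 0.007]
contact_force: [-9.9, -1.6, 22.0]
gripper_width: 0.475
```

Request:
{"api": "move_arm", "payload": {
  "increments": [0,0,0,0,0,0,-1,0,0,0,0,0,0,-1],
  "force": 60
}}

```text
time_s: 18.0
position: [0.4869, 0.0027, 0.0634]
tcp_rot: [-2.099, -2.333, 0.007]
contact_force: [-10.0, -1.9, 20.8]
gripper_width: 0.477
```

Request:
{"api": "move_arm", "payload": {
  "increments": [0,0,0,0,0,0,-1,0,0,0,0,0,0,-1,0,0,0,0,0,0,-1,0,0,0,0,0,0,1,0,0,0,0,0,0,1,0,0,0,0,0,0,1,0,0,0,0,0,0,1]
}}

```text
time_s: 18.88
position: [0.49, 0.0027, 0.0619]
tcp_rot: [2.102, 2.333, 0.001]
contact_force: [-0.1, -0.0, 0.0]
gripper_width: 0.998
```

Request:
{"api": "move_arm", "payload": {
  "increments": [0,0,0.2,0,0,0,1,0,0,0.25,0,0,0,1,0,0,0.25,0,0,0,1,0,0,0.2,0,0,0,1,0,0,0,0,0,0,1]
}}

```text
time_s: 19.5
position: [0.4905, 0.0026, 0.2443]
tcp_rot: [2.099, 2.33, 0.005]
contact_force: [1.1, 0.0, -0.4]
gripper_width: 1.001
```

Run:
```python
from h import *
s=env.state();print(s['time_s'],s['position'],s['tcp_rot'],s['contact_force'],s['gripper_width'])
cv2.imwrite('pics/w12.png',env.capture('wrist'));cv2.imwrite('pics/side12.png',env.capture('side'))
```

```text
19.5 [0.49045661 0.00261493 0.24429409] [2.09864443 2.32976411 0.0051799 ] [ 1.14480973  0.03513924 -0.39779006] 1.0010320974694549
```

View pics/w12.png

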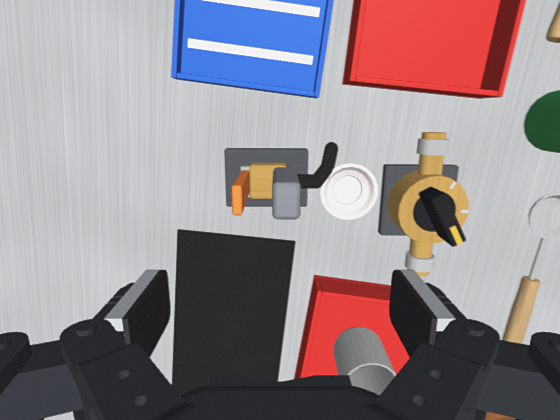

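View pics/side12.png

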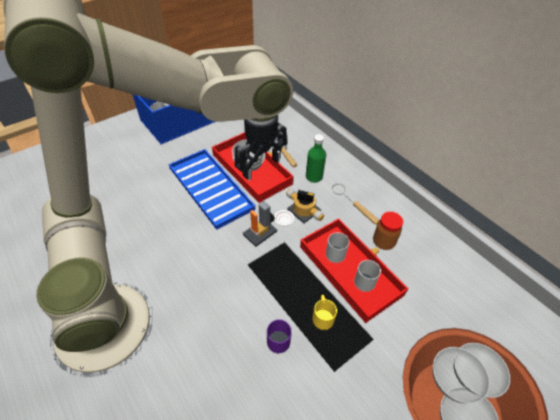

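Request:
{"api": "move_arm", "payload": {
  "increments": [0.185,-0.01,0,0,0,0.164,1,0.185,-0.01,0,0,0,0.164,1,0.185,-0.01,0,0,0,0.164,1,0.185,-0.01,0,0,0,0.164,1,0,0,-0.2,0,0,0,1,0,0,-0.25,0,0,0,1,0,0,-0.25,0,0,0,1,0,0,-0.12,0,0,0,1,0,0,0,0,0,0,1],
  "force": 40
}}

```text
time_s: 20.72
position: [0.6358, -0.0049, 0.0741]
tcp_rot: [-1.436, -2.787, 0.003]
contact_force: [-0.1, 0.0, -0.6]
gripper_width: 1.003
```

Run:
```python
from h import *
s=env.state();print(s['time_s'],s['position'],s['tcp_rot'],s['contact_force'],s['gripper_width'])
cv2.imwrite('pics/w13.png',env.capture('wrist'))
```

```text
20.725 [ 0.63576694 -0.00494438  0.07414709] [-1.43605584 -2.78708027  0.00286538] [-0.11984267  0.03489993 -0.63077529] 1.0032233141673605
```

View pics/w13.png

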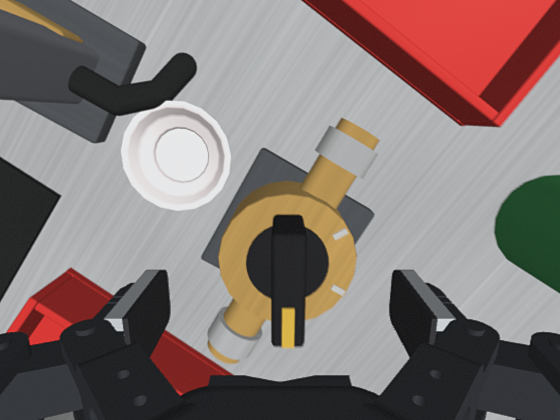

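Request:
{"api": "move_arm", "payload": {
  "increments": [0.018,0,-0.075,0,0,0,1,0,0,0,0,0,0,0,0,0,0,0,0,0,-0.4,0,0,0,0,0,0,-1,0,0,0,0,0,0,-1,0,0,0,0,0,0,-1,0,0,0,0,0,0,-1]
}}

```text
time_s: 21.65
position: [0.6406, -0.0056, 0.0629]
tcp_rot: [-1.439, -2.792, 0.001]
contact_force: [-3.8, -2.2, 5.8]
gripper_width: 0.154
```

Run:
```python
from h import *
s=env.state();print(s['time_s'],s['position'],s['tcp_rot'],s['contact_force'],s['gripper_width'])
```

```text
21.65 [ 0.64055966 -0.00558315  0.06288223] [-1.43887337e+00 -2.79248144e+00  1.33963629e-03] [-3.82415459 -2.20066104  5.81355712] 0.1539772714509616
```

Request:
{"api": "move_arm", "payload": {
  "increments": [0,0,0,0,0,0.191,-1,0,0,0,0,0,0.191,-1,0,0,0,0,0,0.191,-1,0,0,0,0,0,0.191,-1,0,0,0,0,0,0.191,-1,0,0,0,0,0,0.191,-1,0,0,0,0,0,0.191,-1,0,0,0,0,0,0,-1]
}}

```text
time_s: 22.65
position: [0.6406, -0.0053, 0.0629]
tcp_rot: [0.157, -3.137, 0.0]
contact_force: [-3.1, -1.4, 5.5]
gripper_width: 0.156
```

Request:
{"api": "move_arm", "payload": {
  "increments": [0,0,0,0,0,0,0,0,0,0,0,0,0,0.5,0,0,0,0,0,0,1,0,0,0.2,0,0,0,1,0,0,0.25,0,0,0,1,0,0,0.25,0,0,0,1,-0.1,0,0.2,0,0,0,1,0,0,0,0,0,0,1]
}}

```text
time_s: 23.65
position: [0.6212, -0.0052, 0.2461]
tcp_rot: [-0.155, 3.131, -0.002]
contact_force: [0.7, -0.7, -0.6]
gripper_width: 1.003
```

Run:
```python
from h import *
s=env.state();print(s['time_s'],s['position'],s['tcp_rot'],s['contact_force'],s['gripper_width'])
cv2.imwrite('pics/w14.png',env.capture('wrist'));cv2.imwrite('pics/top14.png',env.capture('top'))
```

```text
23.65 [ 0.62124164 -0.00520946  0.24610375] [-1.54594486e-01  3.13109417e+00 -2.49397369e-03] [ 0.6928951  -0.74093624 -0.61167026] 1.002923855428668
```

View pics/w14.png

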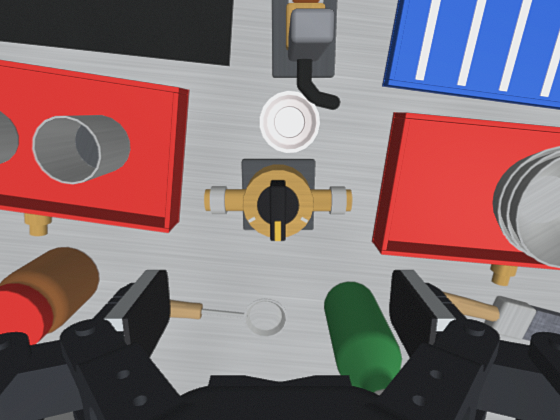

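View pics/top14.png

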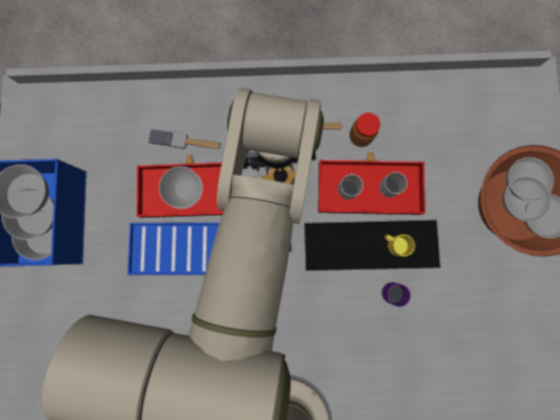

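Request:
{"api": "move_arm", "payload": {
  "increments": [-0.012,-0.1,0,0,0,-0.213,1,-0.012,-0.1,0,0,0,-0.213,1,-0.012,-0.1,0,0,0,-0.213,1,-0.012,-0.1,0,0,0,-0.213,1,-0.012,-0.1,0,0,0,-0.213,1,-0.012,-0.1,0,0,0,-0.213,1,-0.012,-0.1,0,0,0,-0.213,1,0,-0.1,0,0,0,-0.213,1,0,-0.1,0,0,0,-0.213,1,0,0,0,0,0,-0.213,1],
  "force": 30
}}

```text
time_s: 25.0
position: [0.604, -0.1866, 0.24]
tcp_rot: [-2.231, -2.207, 0.002]
contact_force: [0.0, 0.7, 0.1]
gripper_width: 1.0
```

Run:
```python
from h import *
s=env.state();print(s['time_s'],s['position'],s['tcp_rot'],s['contact_force'],s['gripper_width'])
cv2.imwrite('pics/w15.png',env.capture('wrist'))
```

```text
25.0 [ 0.60396108 -0.18656384  0.24000581] [-2.23109710e+00 -2.20718637e+00  1.85302220e-03] [0.03490974 0.68393893 0.06607976] 0.9995509668912366
```

View pics/w15.png

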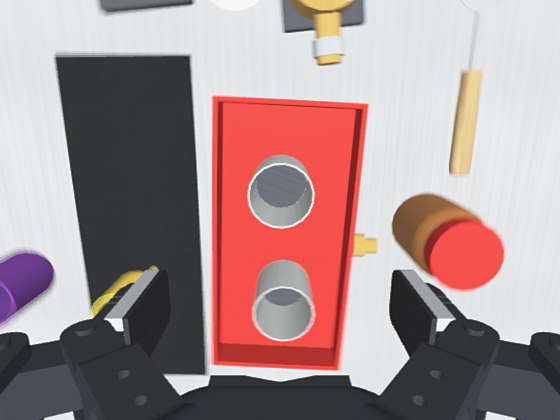

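Run:
```python
from h import *
for u,v in [(281,194),(284,314)]: print(ray('wrist',u,v,.075))
```

```text
[ 0.60414874 -0.18626549  0.075     ]
[ 0.60520808 -0.30072614  0.075     ]
```

Request:
{"api": "move_arm", "payload": {
  "increments": [0,-0.012,-0.25,0,0,0,1,0,0,-0.25,0,0,0,1,0,0,-0.25,0,0,0,1,0,0,-0.23,0,0,0,1,0,0,0,0,0,0,1,0,0,0,0,0,0,-1,0,0,0,0,0,0,-1,0,0,0,0,0,0,-1,0,0,0,0,0,0,-1,0,0,0,0,0,0,-1]
}}

```text
time_s: 26.3
position: [0.6051, -0.188, 0.0485]
tcp_rot: [2.222, 2.215, 0.002]
contact_force: [-0.4, 0.3, 6.5]
gripper_width: 0.644
```

Request:
{"api": "move_arm", "payload": {
  "increments": [0,0,0.25,0,0,0,-1,0,0,0.25,0,0,0,-1,0,0,0.25,0,0,0,-1,0,0,0.25,0,0,0,-1,-0.092,0.236,0,0,0,0,-1,-0.092,0.236,0,0,0,0,-1,-0.092,0.236,0,0,0,0,-1,-0.092,0.236,0,0,0,0,-1,-0.092,0.236,0,0,0,0,-1,-0.092,0.236,0,0,0,0,-1]
}}

```text
time_s: 27.55
position: [0.4928, 0.097, 0.2471]
tcp_rot: [2.224, 2.217, 0.002]
contact_force: [-0.5, 0.2, -0.1]
gripper_width: 0.643
```

Request:
{"api": "move_arm", "payload": {
  "increments": [-0.092,0.236,0,0,0,0,-1,-0.092,0.236,0,0,0,0,-1,0,0,0,0,0,0,-1,0,0,0,0,0,0,-1]
}}

```text
time_s: 28.05
position: [0.457, 0.1898, 0.2468]
tcp_rot: [2.224, 2.217, 0.001]
contact_force: [0.2, 0.5, -0.4]
gripper_width: 0.644
```

Run:
```python
from h import *
s=env.state();print(s['time_s'],s['position'],s['tcp_rot'],s['contact_force'],s['gripper_width'])
cv2.imwrite('pics/w16.png',env.capture('wrist'))
```

```text
28.05 [0.45700687 0.18979763 0.24681995] [2.22428434e+00 2.21744201e+00 1.03400119e-03] [ 0.23529662  0.52743121 -0.38218082] 0.6443557243936432
```

View pics/w16.png

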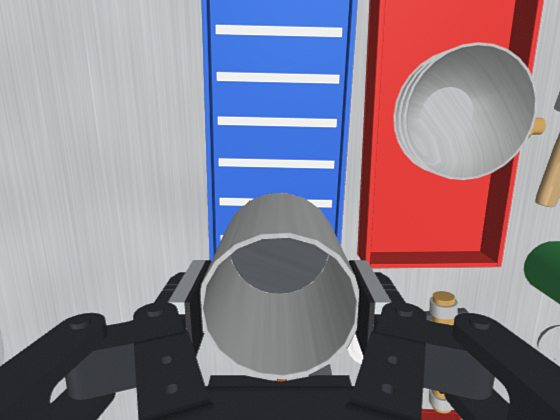

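Request:
{"api": "move_arm", "payload": {
  "increments": [0,0,-0.25,0,0,0,-1,0,0,-0.25,0,0,0,-1,0,0,-0.25,0,0,0,-1,0,0,-0.22,0,0,0,-1,0,0,0,0,0,0,-1,0,0,0,0,0,0,-1]
}}

```text
time_s: 28.85
position: [0.4579, 0.1896, 0.0537]
tcp_rot: [2.226, 2.216, 0.002]
contact_force: [0.0, 0.3, -0.8]
gripper_width: 0.642
```

Request:
{"api": "move_arm", "payload": {
  "increments": [0,0,-0.02,0,0,0,-1,0,0,0,0,0,0,-1]
}}

```text
time_s: 29.1
position: [0.4572, 0.19, 0.049]
tcp_rot: [2.225, 2.217, 0.001]
contact_force: [-0.1, -0.3, -1.8]
gripper_width: 0.644
```

Request:
{"api": "move_arm", "payload": {
  "increments": [0,0,-0.006,0,0,0,-1,0,0,0,0,0,0,-1]
}}

```text
time_s: 29.35
position: [0.4569, 0.19, 0.0472]
tcp_rot: [2.225, 2.218, 0.0]
contact_force: [0.2, 0.6, -1.1]
gripper_width: 0.641
```

Request:
{"api": "move_arm", "payload": {
  "increments": [0,0,-0.008,0,0,0,-1,0,0,0,0,0,0,-1]
}}

```text
time_s: 29.6
position: [0.4572, 0.1901, 0.0465]
tcp_rot: [2.225, 2.217, 0.001]
contact_force: [-2.5, -1.0, 12.3]
gripper_width: 0.647
```

Contact reached, so I release and go back for the second cup.

Request:
{"api": "move_arm", "payload": {
  "increments": [0,0,0.004,0,0,0,-1,0,0,0,0,0,0,0.6,0,0,0,0,0,0,1,0,0,0,0,0,0,1,0,0,0.25,0,0,0,1,0,0,0.25,0,0,0,1,0,0,0.25,0,0,0,1,0,0,0.25,0,0,0,1,0,-0.1,0,0,0,0,1,0,0,0,0,0,0,1]
}}

```text
time_s: 30.85
position: [0.4569, 0.1694, 0.2465]
tcp_rot: [2.227, 2.216, 0.0]
contact_force: [-0.3, 0.6, 0.3]
gripper_width: 0.999
```

Run:
```python
from h import *
s=env.state();print(s['time_s'],s['position'],s['tcp_rot'],s['contact_force'],s['gripper_width'])
cv2.imwrite('pics/w17.png',env.capture('wrist'))
```

```text
30.85 [0.45686502 0.16941703 0.24645745] [2.22671552e+00 2.21589709e+00 2.18292627e-04] [-0.32581094  0.57377489  0.32054555] 0.9990013953615168
```

View pics/w17.png

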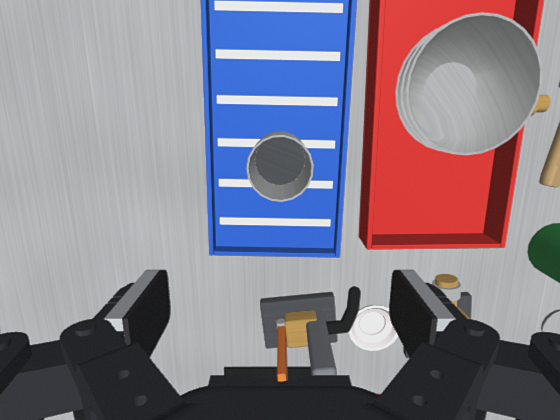

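Request:
{"api": "move_arm", "payload": {
  "increments": [0.082,-0.26,0,0,0,0,1,0.082,-0.26,0,0,0,0,1,0.082,-0.26,0,0,0,0,1,0.082,-0.26,0,0,0,0,1,0.082,-0.26,0,0,0,0,1,0.082,-0.26,0,0,0,0,1,0.082,-0.26,0,0,0,0,1,0.082,-0.26,0,0,0,0,1,0.082,-0.26,0,0,0,0,1,0,0,0,0,0,0,1]
}}

```text
time_s: 32.15
position: [0.6048, -0.3008, 0.2434]
tcp_rot: [-2.227, -2.212, 0.001]
contact_force: [0.5, 0.8, -1.0]
gripper_width: 0.998
```

Run:
```python
from h import *
s=env.state();print(s['time_s'],s['position'],s['tcp_rot'],s['contact_force'],s['gripper_width'])
cv2.imwrite('pics/w18.png',env.capture('wrist'))
```

```text
32.15 [ 0.60483348 -0.30079961  0.24339615] [-2.22682856e+00 -2.21156877e+00  1.05009710e-03] [ 0.48434996  0.80936953 -1.01158857] 0.9979362453267198
```

View pics/w18.png

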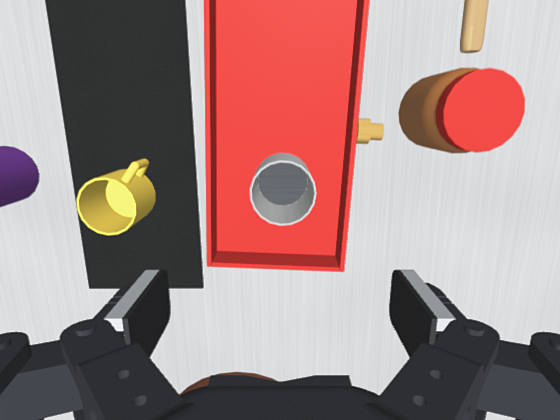

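Request:
{"api": "move_arm", "payload": {
  "increments": [0,0,-0.25,0,0,0,1,0,0,-0.25,0,0,0,1,0,0,-0.25,0,0,0,1,0,0,-0.23,0,0,0,1,0,0,0,0,0,0,1,0,0,0,0,0,0,-1,0,0,0,0,0,0,-1,0,0,0,0,0,0,-1,0,0,0,0,0,0,-1,0,0,0,0,0,0,-1]
}}

```text
time_s: 33.45
position: [0.6057, -0.2985, 0.0533]
tcp_rot: [2.222, 2.214, 0.002]
contact_force: [0.2, 0.4, 6.9]
gripper_width: 0.65
```

Request:
{"api": "move_arm", "payload": {
  "increments": [0,0,0.25,0,0,0,-1,0,0,0.25,0,0,0,-1,0,0,0.25,0,0,0,-1,0,0,0.25,0,0,0,-1,-0.067,0.25,0,0,0,0,-1,-0.067,0.25,0,0,0,0,-1,-0.067,0.25,0,0,0,0,-1,-0.067,0.25,0,0,0,0,-1,-0.067,0.25,0,0,0,0,-1,-0.067,0.25,0,0,0,0,-1]
}}

```text
time_s: 34.7
position: [0.5233, 0.0036, 0.2516]
tcp_rot: [2.224, 2.216, 0.002]
contact_force: [0.4, -0.3, -1.8]
gripper_width: 0.64
```

Request:
{"api": "move_arm", "payload": {
  "increments": [-0.067,0.25,0,0,0,0,-1,-0.067,0.25,0,0,0,0,-1,-0.067,0.25,0,0,0,0,-1,-0.067,0.25,0,0,0,0,-1,-0.067,0.25,0,0,0,0,-1,0,0.25,0,0,0,0,-1,0,0,0,0,0,0,-1,0,0,0,0,0,0,-1]
}}

```text
time_s: 35.7
position: [0.457, 0.3017, 0.251]
tcp_rot: [2.225, 2.217, 0.001]
contact_force: [0.2, -0.7, -1.7]
gripper_width: 0.643
```

Run:
```python
from h import *
s=env.state();print(s['time_s'],s['position'],s['tcp_rot'],s['contact_force'],s['gripper_width'])
cv2.imwrite('pics/w19.png',env.capture('wrist'))
```

```text
35.7 [0.4569793  0.30169504 0.25097465] [2.22460012e+00 2.21738801e+00 9.53107547e-04] [ 0.24935625 -0.69851851 -1.65453924] 0.6432053077602535
```

View pics/w19.png

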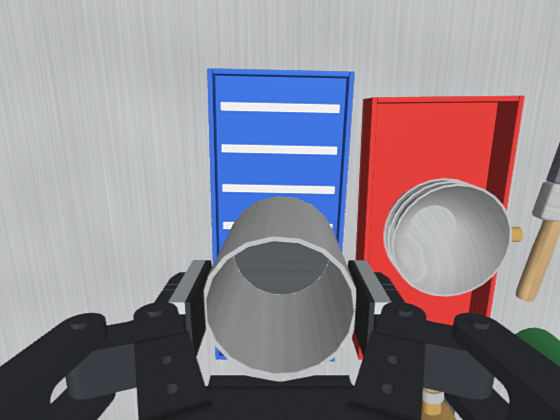

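Request:
{"api": "move_arm", "payload": {
  "increments": [0.005,0.02,-0.25,0,0,0,-1,0,0,-0.25,0,0,0,-1,0,0,-0.25,0,0,0,-1,0,0,-0.22,0,0,0,-1,0,0,0,0,0,0,-1,0,0,0,0,0,0,-1]
}}

```text
time_s: 36.5
position: [0.4588, 0.3055, 0.0576]
tcp_rot: [2.226, 2.216, 0.002]
contact_force: [0.2, -0.7, -1.4]
gripper_width: 0.64
```

Request:
{"api": "move_arm", "payload": {
  "increments": [0,0,-0.01,0,0,0,-1,0,0,0,0,0,0,-1]
}}

```text
time_s: 36.75
position: [0.4583, 0.306, 0.0551]
tcp_rot: [2.225, 2.217, 0.002]
contact_force: [0.5, -0.1, -0.7]
gripper_width: 0.638
```

Request:
{"api": "move_arm", "payload": {
  "increments": [0,0,-0.015,0,0,0,-1,0,0,0,0,0,0,-1]
}}

```text
time_s: 37.0
position: [0.4582, 0.306, 0.0514]
tcp_rot: [2.225, 2.218, 0.0]
contact_force: [0.0, 0.4, -2.0]
gripper_width: 0.642
```

Request:
{"api": "move_arm", "payload": {
  "increments": [0,0,-0.008,0,0,0,-1,0,0,0,0,0,0,-1]
}}

```text
time_s: 37.25
position: [0.4584, 0.3061, 0.0512]
tcp_rot: [2.225, 2.217, 0.002]
contact_force: [-2.6, -1.9, 13.0]
gripper_width: 0.646
```

Contact again. I release, retreat and check.

Request:
{"api": "move_arm", "payload": {
  "increments": [0,0,0.004,0,0,0,-1,0,0,0,0,0,0,0.6,0,0,0,0,0,0,1,0,0,0,0,0,0,1,0,0,0.25,0,0,0,1,0,0,0.25,0,0,0,1,0,0,0.25,0,0,0,1,0,0,0.25,0,0,0,1,-0.2,0.1,0,0,0,0,1,-0.2,0.2,0,0,0,0,1]
}}

```text
time_s: 38.5
position: [0.3776, 0.3659, 0.251]
tcp_rot: [2.228, 2.215, 0.001]
contact_force: [1.0, 1.1, 0.0]
gripper_width: 1.001
```

Request:
{"api": "move_arm", "payload": {
  "increments": [-0.2,0.2,0,0,0,0,1,-0.2,0.2,0,0,0,0,1,-0.1,0.2,0,0,0,0,1,0,0,0,0,0,0,1,0,0,0,0,0,0,1]
}}

```text
time_s: 39.12
position: [0.2783, 0.4856, 0.2503]
tcp_rot: [2.225, 2.217, -0.001]
contact_force: [-0.3, -0.5, 0.2]
gripper_width: 1.002
```

Run:
```python
from h import *
s=env.state();print(s['time_s'],s['position'],s['contact_force'],s['gripper_width'])
im=env.capture('top');cv2.imwrite('pics/top20.png',im)
cv2.imwrite('pics/side20.png',env.capture('side'))
cv2.imwrite('pics/c20.png',cv2.resize(im[150:290,120:340],None,fx=3.6,fy=3.6,interpolation=cv2.INTER_CUBIC))
```

```text
39.125 [0.27830071 0.48563632 0.25027453] [-0.29264554 -0.52327459  0.16084307] 1.001521027790993
```

View pics/c20.png

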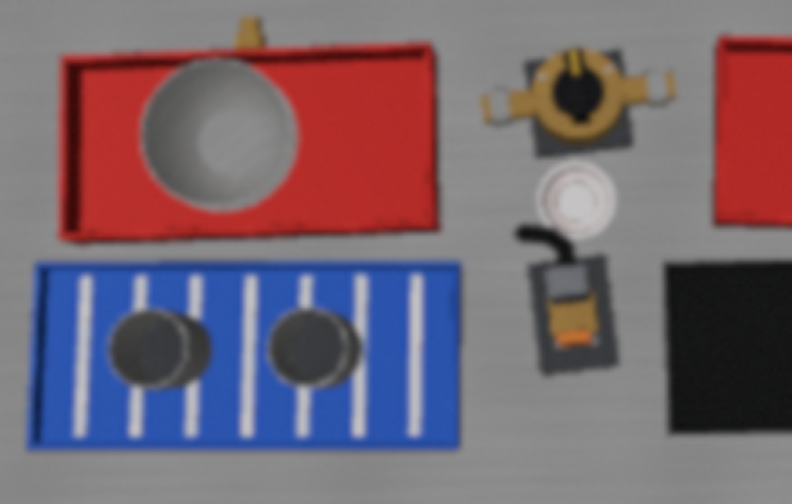

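View pics/top20.png

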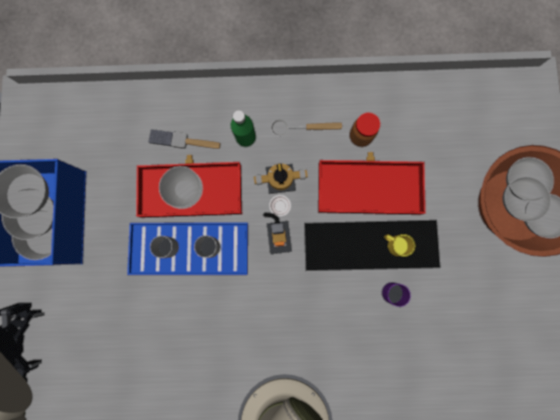

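View pics/side20.png

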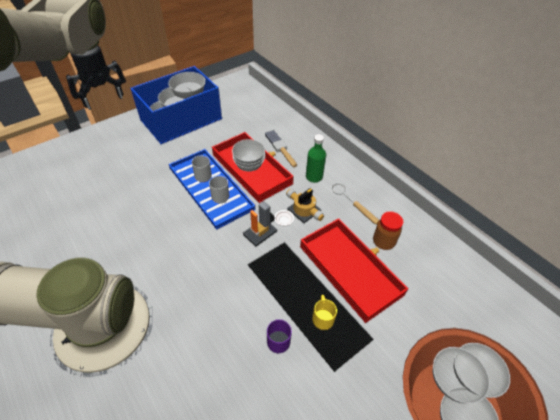

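Both cups stand upright in the blue tray, at (162,247) and (206,246) in the top view. The knob points straight ahead, the trigger is released, and the mug, bowls and bystanders have not moved. I'm handing in.

```bash
python3 -c "
from cell import env
print(env.hand_in())"
```

```text
the job is handed in; nothing more can be done
None
```

The job is done and handed in at about 39 s; the hand-in reported no verdict.

- **Cups into the tub:** There were two steel cups at this start. I stood both upright in the empty right-hand tub.
- **Knob and trigger:** I turned the knob clockwise about 62° to the right-hand click. I then squeezed the trigger for about a second and let it go.
- **Evidence of a full squeeze:** Raising the grip from 40 N to 60 N barely changed the finger opening (0.482 to 0.477), so I took the trigger to be at its stop. I had no direct reading of its angle.
- **Back to the middle, cups to the tray:** I turned the knob back to its middle click and moved both cups to the blue draining tray.

The last top and side pictures show both cups upright in the tray, the knob pointing straight ahead and the trigger released. The bowls, yellow mug, purple cup and the other things look unmoved. The gripper was clear of everything.

One check was loose: after the first turn, a rough picture reading put the knob's pointer at about -47°, where -54° was expected. When I lined the gripper up with the click position to turn it back, the bar was aligned as expected. No other check failed.

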